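Set up the demonstration train from its box on the display track

ROBOT

A 6-joint arm with a two-finger parallel gripper is mounted at the origin on the work surface; the furniture and walls round the work are solid. World frame = base frame: x ahead of the robot, y to its left, z up, the work surface at z = 0. Lengths are in m, angles in degrees, forces in N, time in s.
With the tool pointing down it reaches from about 0.375 to 0.9 m from the base axis. Payload 3.1 kg.
Tool frame: the origin (TCP) lies on the centre line of the jaws, within the pads' length; the fingertips stand 22 mm ahead of it and the grasp point (between the pads) lies 3 mm ahead of it; z points along the fingers, y is the line along which they close (so a half turn about z gives the same grasp; the last joint's range is limited). The gripper opens to 87 mm and grips with 3 to 60 N. Pads are 19 mm wide; open, the fingers measure 117 mm over their backs; the gripper's body (75 mm by 190 mm) begins 51 mm behind the grasp point.
Start: joints at [-80.873, 30.224, 82.088, -0, 67.689, -10.227], TCP at [0.207, -0.59, 0.245] pointing down, gripper open.
Joint ranges: [-176.69, 176.69], [-43.24, 126.21], [12.49, 139.97], [-82, 262], [0, 151.66], [-163.58, 163.58]. Speed limits (degrees/s): [159.86, 159.86, 180, 180, 180, 180].

INTERFACE

Orientations are given as a 3x3 rotation matrix whose columns are the frame's x, y, z axes.
In Python, from rig import * gives the robot as it stands.
- The arm moves only by the shell command python3 -m jog 'ROWS'. ROWS is text: rows parted by semicolons, each of 7 numbers parted by spaces: the shift along the tool's x, y, z in mm, then the turn, a rotation vector about the tool's x, y, z in rad, then the finger opening in mm, from 0 to 87. In form: tx ty tz ax ay az fingers; .... A call has 1 to 12 rows; each row shifts and turns the commanded pose from where the row before left it, along the tool's axes as they then stand; what a row does not reach is not made up. A row lasts 1/8 s, in which the tool goes at most 62.5 mm and 10.7 degrees, less where a joint would pass 70% of its speed; a pose out of reach is approached as far as the arm can. A call with a gripper value outside its range is refused whole. The fingers move at their own pace and stop on an object; the grip force is fixed at half the most. Time passes only in rows, so rows that do not move let the fingers close. It gives the time, the measured TCP pose, the force, the opening and the grip force at its end, in the units of the state.
- read_state(): the state, without advancing time (a new reading comes with each control period).
- capture(name): name is "scene" or "top" or "wrist"; returns a dict with "color" (400x640x3 uint8, red, green, blue), "camera_matrix" (3x3 intrinsics, pixels), "R" (3x3) and "t" (3): a world point X has camera coordinates R X + t. Camera axes: x right, y down, z forward; pixel columns grow to the right and rows downward; lengths in m; the calibration is good to about 2 mm. A picture is of the moment at which its call begins. There is no depth.
- hand_in(): hands the job in; it is judged then, once.
Trained networks look in the newest picture that a camera, given by its name, has taken for a name from the list of things; names that differ only in an ending like _2 or _b are one class to them, and where a whole thing is asked for, a point or a joint stands for the part that bears it (a point fixed in the world has none). Each returns a list of dicts, best first, with "conf" (0 to 1); they miss things now and then, are a little off and sometimes report something else, mostly with a low value. They report only what shows in the picture. A call takes as long as a camera call. They do not tell look-alikes from the thing itself.
- find_in(camera, target): "at" ([x, y, z] in m, in world coordinates, good to about 4 mm: the middle of the surface that is visible of it).
- trace(camera, target): "pixels" (400x640 bool, what is visible of it).
- place_of(camera, target): "at" ([x, y, z] in m, in world coordinates, good to about 4 mm: a listed point, or the origin of a listed thing).
The state is a dict: "time_s": time; "joint_positions": joint angles; "qvel": joint speeds; "tau": joint torques, N m; "position": TCP position; "tcp_rot": TCP orientation; "force": force on the tool from outside, world axes, zero at the start; "moment": the same for the moment, N m; "opening": opening from 0.0 (shut) to 1.0 (fully open); "grasp_force": force on a finger pad.
Only numpy, scipy, OpenCV 4.12 (cv2) and the standard library are available. Lean on these libraries where they do the work, as an engineer would, in place of code of your own. Each camera call takes 0.05 s, during which the arm holds its last target. There are 200 camera calls.

TASK

Set up the little wooden train for customers to see: slide the clear lid of the train box right open, lift the four vehicles out and stand them on the display track with all wheels down in the grooves. The engine goes first, close up to the buffer stop with its chimney end towards it; behind it comes the open wagon, then the tank wagon, and last the van, each closed up to the one in front with less than a finger's width (15 mm) between them.

Things in the scene. Friction and masses are not known exactly. Their poses are not given: they have to be found in the camera images.
- train_box: Fixed brown wooden box 100 (x) x 230 (y) x 56 mm high; a clear lid slides out over its low -y end. Origin: centre of the underside. Floor 5 mm up, long walls' inner faces at x = +-42 mm. The vehicles stand in a row on x = 0 at y = -52, -6, 40, 86 mm in any order, noses to -y, 6 mm ribs between them. At y < -75 a compartment with a leaflet (leave it).
- lid (a joint): How far the clear lid has slid towards the box's -y, in m: 0 shut, 0.198 fully open at its stop, all four vehicles uncovered. Friction 1 to 2 N; it stays where it is left. The lid's top is 51 mm above the underside of the box.
- lid_knob (a point): Centre of the wooden knob on the lid: upright cylinder 18 mm in diameter, 18 mm high, on a 6 mm high neck; its top is 9 mm above this point, the lid's surface 15 mm below. On the lid's centre line, 63 mm to +y of the box's centre when shut; it moves with the lid.
- track: Fixed light wooden track 52 (x) x 250 (y) x 12 mm, flat, with a brown buffer stop 44 mm high on its -y end. Origin: centre of the underside. Grooves along y at x = -12 and +12 mm: floor 10 mm wide, 8 mm above the origin, sides bevelled 45 degrees up to 12 mm, so wheels set down within 5 mm of the middle slide in. Buffer faces at y = -105 mm; an engine touching them has its origin at y = -85.
- engine: Loose plain wooden toy engine, 40 long (y) x 30 wide (x) x 39 mm high, about 60 g: round boiler with a small chimney in front, square cab behind; nose to -y. Origin: centre between the wheels, at the level they stand on. Flat sides from 8 to 22 mm above the origin: grip there across the 30 mm width. The wheels do not turn.
- chimney (a point): Top of the engine's chimney, 13 mm to the nose side (-y) of the engine's origin and 39 mm above it.
- open_wagon: Loose plain wooden open goods wagon, 40 long (y) x 30 wide (x) x 30 mm high, a hollow open-topped box on fixed wheels, about 50 g. Origin: centre between the wheels, at the level on which they stand. Flat sides from 8 to 30 mm above the origin; grip across the 30 mm width. Either end may lead.
- tank_wagon: Loose plain wooden tank wagon, 40 long (y) x 30 wide (x) x 41 mm high, a lying barrel with a round cap in the middle of its top, on a flat frame with fixed wheels, about 55 g. Origin: centre between the wheels, at the level on which they stand. Flat sides of the frame from 8 to 20 mm above the origin; grip there, across the 30 mm width. Either end may lead.
- van: Loose plain wooden closed van, 40 long (y) x 30 wide (x) x 37 mm high, with a low pitched brown roof, on fixed wheels, about 60 g. Origin: centre between the wheels, at the level on which they stand. Flat sides from 8 to 30 mm above the origin; grip across the 30 mm width. Either end may lead.
There are look-alikes about, which are no part of the job. Leave any green look-alike of the tank_wagon alone.

How it is judged (in metres and radians):
On the way:
1. the lid is slid open until it clears all four places (at least 185 mm of its 198 mm) (value of joint lid above 0.185 m), for 0.2 s.
At the end, for the whole second after the job is handed in: Lid open at least 185 mm. All four vehicles released, at rest, upright on the track, wheels in the grooves (within 8 mm of its middle line, under 2.5 mm above the groove floor). Engine within 21 mm of the buffers, chimney end to them; then open wagon, tank wagon, van, gaps at most 16 mm (x of engine in the frame of track between -0.008 and 0.008 m and z of engine in the frame of track between 0.005 and 0.0105 m and angle between each of engine, open_wagon, tank_wagon, van's own z axis and vertical below 0.08 rad and angle between the y axis of each of engine, open_wagon, tank_wagon, van and the y axis of track, either way round below 0.2 rad and contact force between each of engine, open_wagon, tank_wagon, van and the fingers below 0.1 N and linear speed of each of engine, open_wagon, tank_wagon, van below 0.02 m/s and x of open_wagon in the frame of track between -0.008 and 0.008 m and z of open_wagon in the frame of track between 0.005 and 0.0105 m and x of tank_wagon in the frame of track between -0.008 and 0.008 m and z of tank_wagon in the frame of track between 0.005 and 0.0105 m and x of van in the frame of track between -0.008 and 0.008 m and z of van in the frame of track between 0.005 and 0.0105 m and y of engine in the frame of track between -0.09 and -0.064 m and y of chimney in the frame of track below -0.0745 m and horizontal distance between engine and open_wagon below 0.0565 m and horizontal distance between open_wagon and tank_wagon below 0.0565 m and horizontal distance between tank_wagon and van below 0.0565 m and y of van in the frame of track below 0.102 m and value of joint lid above 0.185 m); the robot touches nothing.
It also fails if it takes over 102 s, if anything falls off the work surface, if the arm or the gripper's body presses on something with over 40 N, if the wrist force passes 120 N, or if a joint passes its speed limit or range.

## Working session

There is one attempt and no reset: what is moved stays moved. The work goes in short steps, Python scripts to look and compute and a shell command to move; the robot and the scene stay as the last step left them, time stands still between calls to the robot, and variables do not carry over. Pictures are saved under pics/ and viewed, at most 14 in all, crops included, and the job is handed in when it is done.

```bash
mkdir -p pics; cat > h.py <<'E'
from rig import *
import numpy as np, cv2
def snap(c,n,crop=None,s=1):
    d=capture(c); im=d["color"][:,:,::-1]
    if crop: x0,y0,x1,y1=crop; im=im[y0:y1,x0:x1]
    cv2.imwrite(f"pics/{n}.png",cv2.resize(im,None,fx=s,fy=s,interpolation=cv2.INTER_CUBIC)); return d
def px(d,X):
    p=d["camera_matrix"]@(d["R"]@np.array(X)+d["t"]); return (p[:2]/p[2]).round(0)
E
python3 - <<'E'
from h import *
for c in ("scene","top"):
    d=snap(c,c+"1"); print(c, "cam at",(-d["R"].T@d["t"]).round(3))
    for n in ["train_box","lid_knob","track","engine","chimney","open_wagon","tank_wagon","van"]:
        for r in place_of(c,n)[:3]: print(n,round(r["conf"],2),np.round(r["at"],4),px(d,r["at"]))
s=read_state();print(s["time_s"],np.round(s["tcp_rot"],3))
E
```

```text
scene cam at [0.93  0.216 0.759]
train_box 0.74 [ 0.6208 -0.0868  0.0031] [239. 266.]
lid_knob 0.58 [ 0.6098 -0.0346  0.0648] [261. 256.]
track 0.77 [ 0.4685 -0.0859 -0.0009] [274. 213.]
engine 0.49 [ 0.6051 -0.0025  0.0053] [279. 275.]
chimney 0.6 [ 0.6083 -0.0131  0.0404] [272. 266.]
open_wagon 0.7 [ 0.6191 -0.092   0.0037] [237. 264.]
tank_wagon 0.89 [ 0.6291 -0.1371  0.0051] [216. 260.]
tank_wagon 0.73 [0.3045 0.1784 0.0023] [408. 200.]
van 0.93 [ 0.6151 -0.0448  0.0036] [258. 271.]
top cam at [ 0.415 -0.004  0.94 ]
train_box 0.93 [ 0.6182 -0.0797 -0.0025] [371. 140.]
lid_knob 0.68 [ 0.6089 -0.0326  0.0651] [349. 137.]
track 0.88 [ 0.4629 -0.0878 -0.0006] [376. 216.]
engine 0.5 [0.6078 0.0042 0.0052] [330. 144.]
chimney 0.62 [ 0.6095 -0.0084  0.0436] [337. 139.]
open_wagon 0.94 [ 0.6171 -0.093   0.0056] [378. 139.]
tank_wagon 0.76 [ 0.3049  0.1819 -0.0038] [241. 294.]
tank_wagon 0.75 [ 0.6268 -0.137   0.0014] [400. 135.]
van 0.71 [ 0.6118 -0.0452  0.0047] [355. 142.]
0.9 [[ 0.943  0.331 -0.   ]
 [ 0.331 -0.943 -0.   ]
 [-0.     0.    -1.   ]]
```

View pics/scene1.png

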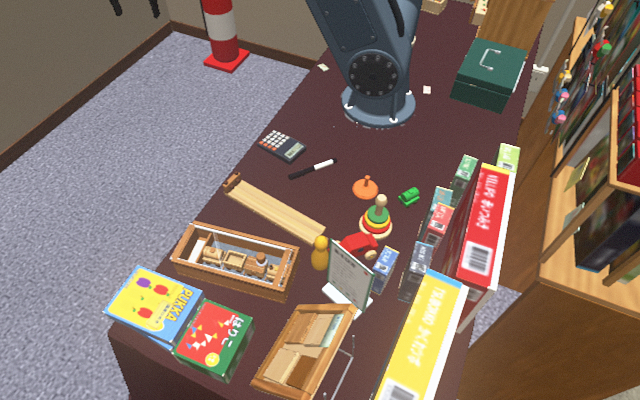

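View pics/top1.png

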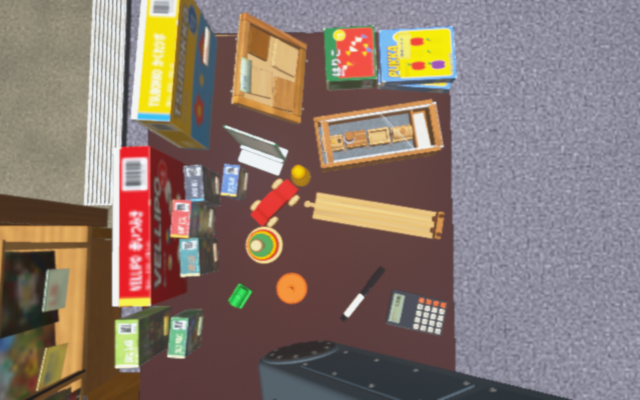

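```bash
python3 - <<'E'
from h import *
from scipy.optimize import minimize
d={c:capture(c) for c in("top","scene")}
def hull(b,x,y,th,z):
    c,s=np.cos(th),np.sin(th); 
    return [[x+c*p[0]-s*p[1],y+s*p[0]+c*p[1],p[2]] for p in b]
boxes={"train_box":[(sx*.05,sy*.115,z) for sx in(-1,1) for sy in(-1,1) for z in(0,.056)],
"track":[(sx*.026,sy*.125,z) for sx in(-1,1) for sy in(-1,1) for z in(0,.012)]}
init={"train_box":(.6195,-.083,.13),"track":(.465,-.087,.1)}
for n,b in boxes.items():
    M={}
    for c in d:
        r=trace(c,n)[0]; M[c]=r["pixels"].astype(np.uint8)
        print(n,c,r["conf"],M[c].sum())
    for cams in (["top"],["scene"],["top","scene"]):
        def cost(p):
            t=0
            for c in cams:
                m=np.zeros((1600,2560),np.uint8)
                P=[]
                for X in hull(b,p[0],p[1],p[2],0):
                    q=d[c]["camera_matrix"]@(d[c]["R"]@np.array(X)+d[c]["t"]); P.append(q[:2]/q[2])
                P=(np.array(P)+.5)*4
                h=cv2.convexHull(P.astype(np.float32)); cv2.fillConvexPoly(m,np.round(h*16).astype(np.int32),255,shift=4)
                m=cv2.resize(m,(640,400),interpolation=cv2.INTER_AREA)/255.
                t+=np.abs(m-M[c]).sum()
            return t
        x0=np.array(init[n]);r=minimize(cost,x0,method="Nelder-Mead",options=dict(initial_simplex=[x0,x0+[.01,0,0],x0+[0,.01,0],x0+[0,0,.06]],xatol=1e-4,fatol=.1))
        print(n,cams,r.x.round(4),r.fun.round(0))
im=cv2.resize(d["top"]["color"][90:250,295:460,::-1],None,fx=4.5,fy=3.7*4.5/3.7*.82,interpolation=cv2.INTER_CUBIC)
im=cv2.resize(d["top"]["color"][90:240,290:460,::-1],None,fx=4,fy=4,interpolation=cv2.INTER_CUBIC); cv2.imwrite("pics/c2.png",im)
E
```

```text
train_box top 0.78 5711
train_box scene 0.57 5548
train_box ['top'] [ 0.6189 -0.0854  0.1539] 1327.0
train_box ['scene'] [ 0.621  -0.0889  0.1579] 1408.0
train_box ['top', 'scene'] [ 0.6201 -0.0887  0.1595] 2825.0
track top 0.94 3504
track scene 0.59 2319
track ['top'] [ 0.4635 -0.0909 -0.1638] 184.0
track ['scene'] [ 0.4641 -0.0985 -0.1787] 240.0
track ['top', 'scene'] [ 0.4635 -0.0924 -0.1661] 499.0
```

View pics/c2.png

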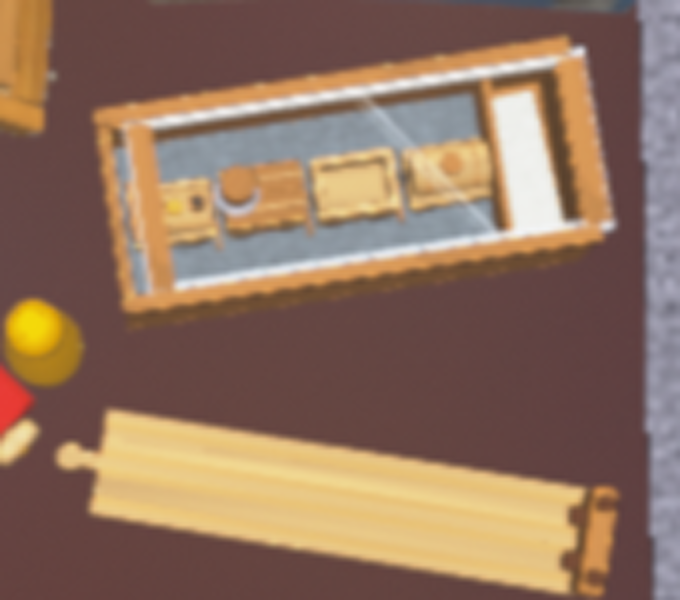

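The crop shows the row in the box at crop px: tank wagon (450,170), open wagon (355,185), van (265,195) with the knob above it, and engine (190,205) partly under the lid's end bar. The other tank candidate at top px (241,294) is green and not in the box, so I leave it alone. I'll refine the box and track poses next.

```bash
cat > fit.py <<'E'
from h import *
from scipy.optimize import minimize
d={c:capture(c) for c in("top","scene")}
def bx(hx,y0,y1,h): return [(sx*hx,y,z) for sx in(-1,1) for y in(y0,y1) for z in(0,h)]
mod={"train_box":[bx(.05,-.115,.115,.056)],"track":[bx(.026,-.125,.125,.012),bx(.026,-.125,-.11,.044)]}
init={"train_box":(.6195,-.085,.15),"track":(.4635,-.091,-.165)}
for n,bs in mod.items():
    M={}
    for c in d:
        m=trace(c,n)[0]["pixels"].astype(np.uint8)
        if n=="track": m=cv2.morphologyEx(m,cv2.MORPH_OPEN,np.ones((9,9)))
        else:
            cs=np.vstack(cv2.findContours(m,0,1)[0]); m=np.zeros_like(m); cv2.fillConvexPoly(m,cv2.convexHull(cs),1)
        M[c]=m
    for cams in (["top"],["scene"]):
        def cost(p):
            t=0; co,s=np.cos(p[2]),np.sin(p[2])
            for c in cams:
                m=np.zeros((1600,2560),np.uint8)
                for b in bs:
                    X=np.array([[p[0]+co*q[0]-s*q[1],p[1]+s*q[0]+co*q[1],q[2]] for q in b])@d[c]["R"].T+d[c]["t"]
                    X=X@d[c]["camera_matrix"].T; P=(X[:,:2]/X[:,2:]+.5)*4
                    cv2.fillConvexPoly(m,np.round(cv2.convexHull(P.astype(np.float32))*16).astype(np.int32),255,shift=4)
                t+=np.abs(cv2.resize(m,(640,400),interpolation=cv2.INTER_AREA)/255.-M[c]).sum()
            return t
        x0=np.array(init[n]);r=minimize(cost,x0,method="Nelder-Mead",options=dict(initial_simplex=[x0,x0+[.01,0,0],x0+[0,.01,0],x0+[0,0,.06]],xatol=1e-4,fatol=.1))
        print(n,cams,r.x.round(4),r.fun.round(0),M[cams[0]].sum())
E
python3 fit.py
```

```text
train_box ['top'] [ 0.6186 -0.0854  0.1603] 265.0 6936
train_box ['scene'] [ 0.6207 -0.0883  0.1571] 209.0 6936
track ['top'] [ 0.4641 -0.0871 -0.158 ] 152.0 3468
track ['scene'] [ 0.4654 -0.0928 -0.1699] 207.0 2410
```

```bash
cat >> h.py <<'E'
BOX=(.619,-.086,.159); TRK=(.4645,-.089,-.163)
def w(f,x,y): c,s=np.cos(f[2]),np.sin(f[2]); return np.array([f[0]+c*x-s*y,f[1]+s*x+c*y])
def go(x,y,z,yaw):
    "turn needed about tool z (tool y to lie along yaw), then shifts AFTER the turn in tool axes, mm"
    s=read_state(); R=np.array(s["tcp_rot"]); p=np.array(s["position"])
    cur=np.arctan2(R[1,1],R[0,1]); dw=(yaw-cur+np.pi/2)%np.pi-np.pi/2
    c,sn=np.cos(cur+dw),np.sin(cur+dw); Y=np.array([c,sn,0]); Z=np.array([0,0,-1.]); X=np.cross(Y,Z)
    D=(np.array([x,y,z])-p)*1000
    print("t",s["time_s"],"at",p.round(4),"tilt",R[:,2].round(3),"az",round(-dw,4),"shift xyz after turn",(D@np.array([X,Y,Z]).T).round(1),"open",round(s["opening"]*87,1),"F",np.round(s["force"],1))
E
python3 -c "
from h import *
go(.609,-.031,.16,.159)"
```

```text
t 1.5 at [ 0.2072 -0.5897  0.2446] tilt [ 0. -0. -1.] az -1.392 shift xyz after turn [488.  485.2  84.6] open 87.3 F [-0.7  0.2  0.4]
```

```bash
python3 -m jog '0 0 0 0 0 -0.174 40;0 0 0 0 0 -0.174 40;0 0 0 0 0 -0.174 40;0 0 0 0 0 -0.174 40;0 0 0 0 0 -0.174 40;0 0 0 0 0 -0.174 40;0 0 0 0 0 -0.174 40;0 0 0 0 0 -0.174 40'; python3 -m jog '41 40 0 0 0 0 40;41 40 0 0 0 0 40;41 40 0 0 0 0 40;41 40 0 0 0 0 40;41 40 0 0 0 0 40;41 40 0 0 0 0 40;41 40 0 0 0 0 40;41 40 0 0 0 0 40;41 40 0 0 0 0 40;41 40 0 0 0 0 40;40 40 20 0 0 0 40;38 45 20 0 0 0 40'; python3 -m jog '0 0 0 0 0 0 40;0 0 0 0 0 0 40'; python3 - <<'E'
from h import *
go(.609,-.031,.16,.159)
d=snap("wrist","w1")
for n in ["train_box","lid_knob","engine","chimney","open_wagon","tank_wagon","van"]:
    for r in place_of("wrist",n)[:2]: print(n,round(r["conf"],2),np.round(r["at"],4),px(d,r["at"]))
E
```

```text
time_s: 2.5
position: [0.2071, -0.5896, 0.2445]
tcp_rot: [[-0.164, 0.986, 0.0], [0.986, 0.164, 0.0], [0.0, 0.0, -1.0]]
force: [0.1, 0.3, -0.6]
opening: 0.459
grasp_force: 0.0
time_s: 4.0
position: [0.6099, -0.0294, 0.2046]
tcp_rot: [[-0.159, 0.987, 0.001], [0.987, 0.159, -0.001], [-0.001, 0.001, -1.0]]
force: [1.0, -1.5, 0.6]
opening: 0.464
grasp_force: 0.0
time_s: 4.25
position: [0.6084, -0.031, 0.2044]
tcp_rot: [[-0.159, 0.987, -0.001], [0.987, 0.159, -0.0], [-0.0, -0.001, -1.0]]
force: [-0.6, -0.0, 0.2]
opening: 0.456
grasp_force: 0.0
t 4.25 at [ 0.6084 -0.031   0.2044] tilt [-0.001 -0.    -1.   ] az 0.0009 shift xyz after turn [-0.1  0.6 44.4] open 39.7 F [-0.6 -0.   0.2]
train_box 0.66 [ 0.6147 -0.0849  0.0019] [317. 229.]
lid_knob 0.79 [ 0.6136 -0.0265  0.0665] [325. 193.]
engine 0.77 [6.025e-01 5.000e-04 2.100e-03] [318. 154.]
engine 0.44 [ 0.6057 -0.0158  0.0456] [319. 177.]
chimney 0.68 [ 0.6039 -0.0143  0.0446] [317. 175.]
open_wagon 0.6 [ 0.62   -0.0881  0.0048] [321. 233.]
van 0.87 [ 0.6145 -0.0443  0.0045] [322. 196.]
```

View pics/w1.png

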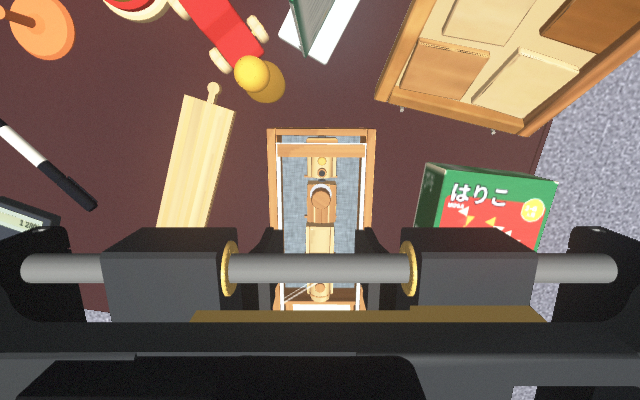

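```bash
cat >> h.py <<'E'
def ray(d,u,v,z):
    C=-d["R"].T@d["t"]; r=d["R"].T@np.linalg.solve(d["camera_matrix"],[u,v,1.]); return C+r*(z-C[2])/r[2]
def loc(f,p): c,s=np.cos(f[2]),np.sin(f[2]); x,y=p[0]-f[0],p[1]-f[1]; return np.round([c*x+s*y,-s*x+c*y],4)
E
python3 - <<'E'
from h import *
d=capture("wrist")
m=[r for r in trace("wrist","lid_knob") if r["conf"]>.3]
print(len(m))
k=ray(d,321,198,.075);print("knob top",k.round(4),loc(BOX,k))
for u,v in((267,130),(376,129)): print("corner",loc(BOX,ray(d,u,v,.056)))
print("track corner",[loc(TRK,ray(d,u,v,.012)) for u,v in((185,95),(235,109))])
go(k[0],k[1],.077,.159)
E
```

```text
1
knob top [ 0.6104 -0.0303  0.075 ] [0.0003 0.0564]
corner [-0.0484  0.115 ]
corner [0.05   0.1158]
track corner [array([-0.025 ,  0.1251]), array([0.0265, 0.1279])]
t 4.75 at [ 0.6087 -0.0315  0.2048] tilt [ 0. -0. -1.] az -0.0008 shift xyz after turn [  0.9   1.9 127.8] open 39.7 F [-0.1  0.   1. ]
```

```bash
python3 -m jog '1 2 42 0 0 0 40;0 0 42 0 0 0 40;0 0 43 0 0 0 40;0 0 0 0 0 0 40;0 0 0 0 0 0 0;0 0 0 0 0 0 0;0 0 0 0 0 0 0;0 0 0 0 0 0 0;0 0 0 0 0 0 0'
```

```text
time_s: 5.88
position: [0.61, -0.0298, 0.078]
tcp_rot: [[-0.159, 0.987, -0.001], [0.987, 0.159, -0.0], [0.0, -0.001, -1.0]]
force: [-2.7, -0.6, 5.2]
opening: 0.197
grasp_force: 30.0
```

```bash
python3 -m jog '-10 0 0 0 0 0 0;-18 0 0 0 0 0 0;-18 0 0 0 0 0 0;-18 0 0 0 0 0 0;-18 0 0 0 0 0 0;-18 0 0 0 0 0 0;-18 0 0 0 0 0 0;-18 0 0 0 0 0 0;-18 0 0 0 0 0 0;-18 0 0 0 0 0 0;-18 0 0 0 0 0 0;0 0 0 0 0 0 0'; python3 -c "
from h import *
print(loc(BOX,read_state()['position']))"
```

```text
time_s: 7.38
position: [0.6388, -0.2162, 0.078]
tcp_rot: [[-0.157, 0.988, -0.004], [0.988, 0.157, 0.004], [0.005, -0.004, -1.0]]
force: [-5.9, 3.0, 7.0]
opening: 0.194
grasp_force: 30.0
[-0.001  -0.1317]
```

```bash
python3 -m jog '-3 0 0 0 0 0 0;-2 0 0 0 0 0 0;0 0 0 0 0 0 0;0 0 0 0 0 0 40;0 0 0 0 0 0 40;0 0 -40 0 0 0 44;0 0 -60 0 0 0 44;0 0 0 0 0 0 44'; python3 - <<'E'
from h import *
print(loc(BOX,read_state()['position']))
d=snap("top","t2",(290,90,460,240),4)
for n in ["lid_knob","engine","chimney","open_wagon","tank_wagon","van"]:
    for r in place_of("top",n)[:2]: print(n,round(r["conf"],2),np.round(r["at"],4),loc(BOX,r["at"]))
go(*w(BOX,0,.086),.12,.159)
E
```

```text
time_s: 8.38
position: [0.6456, -0.225, 0.1836]
tcp_rot: [[-0.158, 0.987, 0.013], [0.987, 0.158, -0.007], [-0.009, 0.011, -1.0]]
force: [0.7, 0.0, -0.3]
opening: 0.5
grasp_force: 0.0
[ 0.0043 -0.1414]
lid_knob 0.69 [ 0.6381 -0.2188  0.0685] [-0.0022 -0.1341]
chimney 0.24 [ 0.6202 -0.081  -0.0015] [0.002  0.0047]
open_wagon 0.46 [ 0.6173 -0.0911  0.005 ] [-0.0025 -0.0048]
tank_wagon 0.68 [ 0.6291 -0.1385  0.0015] [ 0.0017 -0.0534]
t 8.725 at [ 0.6406 -0.2219  0.1756] tilt [-0.003  0.002 -1.   ] az -0.0002 shift xyz after turn [2.236e+02 2.000e-01 5.560e+01] open 43.8 F [ 0.1 -0.4  0.3]
```

View pics/t2.png

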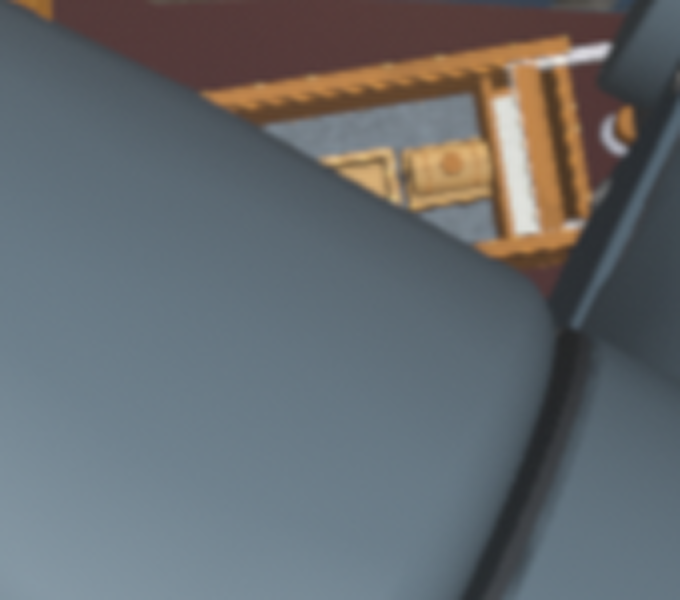

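The lid is now open: its bar is at crop px (535,150) and the knob at (625,125), beyond the box. Next I move over the engine.

```bash
python3 -m jog '44 0 0 0 0 0 44;45 0 0 0 0 0 44;45 0 0 0 0 0 44;45 0 0 0 0 0 44;45 0 0 0 0 0 44;0 0 0 0 0 0 44;0 0 0 0 0 0 44'; python3 - <<'E'
from h import *
go(*w(BOX,0,.086),.031,.159)
d=snap("wrist","w2")
for n in ["lid_knob","engine","chimney","open_wagon","tank_wagon","van","track"]:
    for r in place_of("wrist",n)[:2]: print(n,round(r["conf"],2),np.round(r["at"],4),loc(BOX,r["at"]))
E
```

```text
time_s: 9.6
position: [0.6061, -0.0013, 0.177]
tcp_rot: [[-0.159, 0.987, -0.0], [0.987, 0.159, -0.0], [-0.0, -0.0, -1.0]]
force: [0.6, -0.3, 0.2]
opening: 0.504
grasp_force: 0.0
t 9.6 at [ 0.6061 -0.0013  0.177 ] tilt [-0. -0. -1.] az 0.0006 shift xyz after turn [  0.3  -0.7 146. ] open 43.8 F [ 0.6 -0.3  0.2]
engine 0.69 [6.04e-01 2.00e-04 3.50e-03] [-0.0012  0.0875]
chimney 0.91 [ 0.6078 -0.0163  0.0448] [-0.      0.0706]
tank_wagon 0.76 [ 0.6247 -0.1337  0.0058] [-0.0019 -0.048 ]
van 0.76 [ 0.6105 -0.0462  0.0037] [-0.0021  0.0406]
```

View pics/w2.png

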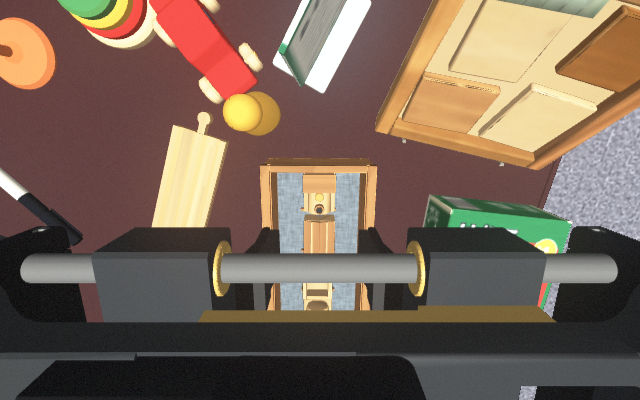

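The engine is at (318,200), centred between the walls, with its cab on the far side and its chimney towards the near side. I descend and grip.

```bash
python3 -m jog '0 0 40 0 0 0 44;0 0 40 0 0 0 44;0 0 36 0 0 0 44;0 0 20 0 0 0 44;0 0 10 0 0 0 44;0 0 0 0 0 0 44;0 0 0 0 0 0 0;0 0 0 0 0 0 0;0 0 0 0 0 0 0;0 0 0 0 0 0 0'; python3 -m jog '0 0 -30 0 0 0 0;0 0 -30 0 0 0 0;0 0 -30 0 0 0 0;0 0 0 0 0 0 0'; python3 - <<'E'
from h import *
print(loc(BOX,read_state()["position"]))
go(*w(TRK,0,-.081),.1,TRK[2])
E
```

```text
time_s: 11.25
position: [0.6067, -0.0012, 0.0326]
tcp_rot: [[-0.158, 0.987, 0.002], [0.987, 0.158, -0.0], [-0.001, 0.002, -1.0]]
force: [-0.2, 0.4, 6.0]
opening: 0.343
grasp_force: 30.0
time_s: 11.75
position: [0.6075, -0.0013, 0.1236]
tcp_rot: [[-0.158, 0.987, 0.005], [0.987, 0.158, -0.001], [-0.002, 0.005, -1.0]]
force: [0.5, 0.0, -1.2]
opening: 0.34
grasp_force: 30.0
[0.0021 0.0854]
t 11.75 at [ 0.6075 -0.0013  0.1236] tilt [ 0.005 -0.001 -1.   ] az 0.322 shift xyz after turn [-190.7 -126.9   23.6] open 29.6 F [ 0.5  0.  -1.2]
```

```bash
python3 -m jog '0 0 0 0 0 0.161 0;0 0 0 0 0 0.161 0;-30 -20 0 0 0 0 0;-32 -21 0 0 0 0 0;-32 -21 0 0 0 0 0;-32 -22 0 0 0 0 0;-32 -22 0 0 0 0 0;-30 -21 0 0 0 0 0;0 0 0 0 0 0 0;0 0 0 0 0 0 0'; python3 - <<'E'
from h import *
go(*w(TRK,0,-.078),.05,TRK[2])
d=snap("wrist","w3"); 
for c in("wrist","top"):
  if c!="wrist": capture(c)
  for n in ["engine","chimney","track"]:
    for r in place_of(c,n)[:1]: print(c,n,round(r["conf"],2),np.round(r["at"],4),loc(TRK,r["at"]))
E
```

```text
time_s: 13.0
position: [0.4502, -0.1657, 0.1209]
tcp_rot: [[0.163, 0.987, -0.001], [0.987, -0.163, 0.001], [0.001, -0.001, -1.0]]
force: [0.3, -0.2, -0.8]
opening: 0.34
grasp_force: 30.0
t 13.0 at [ 0.4502 -0.1657  0.1209] tilt [-0.001  0.001 -1.   ] az -0.0007 shift xyz after turn [-0.   1.7 70.9] open 29.6 F [ 0.3 -0.2 -0.8]
wrist engine 0.92 [ 0.4461 -0.164   0.0924] [-0.006 -0.077]
wrist chimney 0.94 [ 0.4426 -0.1794  0.1328] [-0.0069 -0.0928]
wrist track 0.67 [ 0.4606 -0.0904 -0.0008] [-0.0036 -0.002 ]
top track 0.76 [ 0.4616 -0.0904  0.0026] [-0.0026 -0.0019]
```

View pics/w3.png

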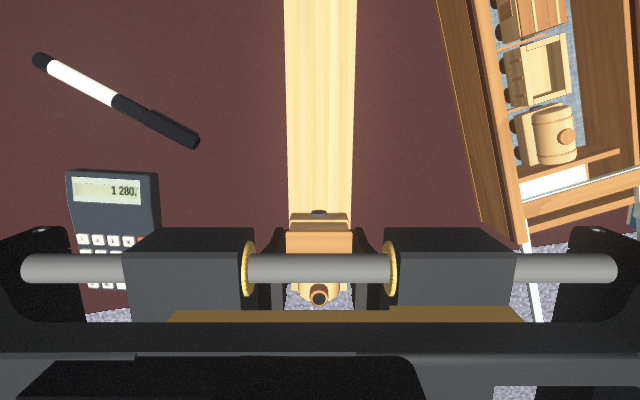

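```bash
python3 - <<'E'
from h import *
d=capture("wrist"); g=cv2.cvtColor(d["color"],cv2.COLOR_RGB2GRAY).astype(float)
for v in (10,60,110,160,190):
    e=np.gradient(cv2.GaussianBlur(g,(3,3),0)[v]); a=270+e[270:300].argmax(); b=335+e[335:375].argmin()
    A,B=loc(TRK,ray(d,a+.5,v+.5,.012)),loc(TRK,ray(d,b+.5,v+.5,.012)); print(v,a,b,A,B,((A+B)/2).round(4))
print("tcp",loc(TRK,read_state()["position"]))
E
```

```text
10 283 356 [-0.0271  0.0662] [0.0248 0.0663] [-0.0012  0.0662]
60 284 354 [-0.0273  0.0333] [0.0244 0.0334] [-0.0014  0.0334]
110 286 353 [-0.0267 -0.0022] [ 0.0247 -0.0021] [-0.001  -0.0022]
160 287 351 [-0.0268 -0.0406] [ 0.0243 -0.0405] [-0.0013 -0.0406]
190 287 351 [-0.0274 -0.0651] [ 0.025 -0.065] [-0.0012 -0.065 ]
tcp [-0.0015 -0.0779]
```

```bash
sed -i 's/TRK=(.4645,-.089,/TRK=(.4633,-.0888,/' h.py; python3 -m jog '0 0 35 0 0 0 0;0 0 30 0 0 0 0;0 0 12 0 0 0 0;0 0 5 0 0 0 0;0 0 2 0 0 0 0;0 0 0 0 0 0 0;0 0 0 0 0 0 0'
```

```text
time_s: 14.32
position: [0.4505, -0.1662, 0.0382]
tcp_rot: [[0.162, 0.987, 0.001], [0.987, -0.162, -0.001], [-0.001, 0.001, -1.0]]
force: [-0.1, -0.2, -0.2]
opening: 0.34
grasp_force: 30.0
```

```bash
python3 -m jog '0 0 1.5 0 0 0 0;0 0 1 0 0 0 0;0 0 0 0 0 0 0;0 0 0 0 0 0 44;0 0 0 0 0 0 44;0 0 0 0 0 0 44'; python3 -m jog '0 0 -50 0 0 0 44;0 0 -60 0 0 0 44;0 0 0 0 0 0 44'; python3 - <<'E'
from h import *
print(loc(TRK,read_state()["position"]))
for c in("wrist","scene"):
  d=capture(c)
  for n in ["engine","chimney"]:
    for r in place_of(c,n)[:1]: print(c,n,round(r["conf"],2),np.round(r["at"],4),loc(TRK,r["at"]))
go(*w(BOX,0,-.006),.12,.159)
E
```

```text
time_s: 15.08
position: [0.4501, -0.166, 0.0349]
tcp_rot: [[0.162, 0.987, -0.0], [0.987, -0.162, 0.0], [0.0, -0.0, -1.0]]
force: [0.5, 0.4, 0.1]
opening: 0.489
grasp_force: 0.0
time_s: 15.45
position: [0.4526, -0.1674, 0.1488]
tcp_rot: [[0.162, 0.987, 0.008], [0.987, -0.162, -0.005], [-0.004, 0.009, -1.0]]
force: [0.3, -1.2, -0.9]
opening: 0.502
grasp_force: 0.0
[ 0.0022 -0.0793]
wrist engine 0.91 [ 0.4488 -0.1638  0.0055] [-0.0021 -0.0764]
wrist chimney 0.87 [ 0.4475 -0.1801  0.0492] [-0.0008 -0.0927]
scene engine 0.79 [ 0.4495 -0.1668  0.0103] [-0.001  -0.0792]
scene chimney 0.75 [ 0.4495 -0.1761  0.0467] [ 0.0005 -0.0884]
t 15.75 at [ 0.4492 -0.1654  0.1436] tilt [-0.003  0.002 -1.   ] az -0.3221 shift xyz after turn [ 45.5 180.2  23.6] open 43.7 F [-1.  -0.7  0.2]
```

```bash
python3 -m jog '0 0 0 0 0 -0.161 44;0 0 0 0 0 -0.161 44;8 30 0 0 0 0 44;9 37 0 0 0 0 44;10 38 0 0 0 0 44;10 38 0 0 0 0 44;9 37 0 0 0 0 44;0 0 0 0 0 0 44;0 0 0 0 0 0 44'; python3 - <<'E'
from h import *
go(*w(BOX,0,-.006),.031,.159)
d=capture("wrist")
for n in ["open_wagon","van","tank_wagon"]:
    for r in place_of("wrist",n)[:1]: print(n,round(r["conf"],2),loc(BOX,r["at"]))
E
```

```text
time_s: 16.88
position: [0.619, -0.0918, 0.1434]
tcp_rot: [[-0.159, 0.987, -0.004], [0.987, 0.159, 0.001], [0.002, -0.004, -1.0]]
force: [0.5, -0.3, 0.6]
opening: 0.506
grasp_force: 0.0
t 16.875 at [ 0.619  -0.0918  0.1434] tilt [-0.004  0.001 -1.   ] az 0.0004 shift xyz after turn [ -0.3   0.9 112.4] open 44.1 F [ 0.5 -0.3  0.6]
open_wagon 0.85 [ 0.0008 -0.0037]
van 0.6 [0.0008 0.0421]
tank_wagon 0.88 [-0.0036 -0.0534]
```

```bash
python3 -m jog '0 1 40 0 0 0 44;0 0 40 0 0 0 44;0 0 22 0 0 0 44;0 0 10 0 0 0 44;0 0 0 0 0 0 44;0 0 0 0 0 0 0;0 0 0 0 0 0 0;0 0 0 0 0 0 0;0 0 0 0 0 0 0'; python3 -m jog '0 0 -30 0 0 0 0;0 0 -30 0 0 0 0;0 0 -30 0 0 0 0;0 0 0 0 0 0 0;0 0 0 0 0 0 0'; python3 - <<'E'
from h import *
print(loc(BOX,read_state()["position"]))
go(*w(TRK,0,-.078+.046),.12,TRK[2])
E
```

```text
time_s: 18.2
position: [0.6221, -0.0921, 0.0341]
tcp_rot: [[-0.158, 0.987, 0.001], [0.987, 0.158, -0.001], [-0.001, 0.001, -1.0]]
force: [-0.9, 0.4, 6.5]
opening: 0.338
grasp_force: 30.0
time_s: 18.82
position: [0.6209, -0.0916, 0.1221]
tcp_rot: [[-0.158, 0.987, -0.002], [0.987, 0.158, 0.001], [0.001, -0.001, -1.0]]
force: [0.2, 0.4, -0.0]
opening: 0.346
grasp_force: 30.0
[ 0.001  -0.0058]
t 18.825 at [ 0.6209 -0.0916  0.1221] tilt [-0.002  0.001 -1.   ] az 0.322 shift xyz after turn [ -54.8 -156.     2.1] open 30.1 F [ 0.2  0.4 -0. ]
```

```bash
python3 -m jog '0 0 0 0 0 0.161 0;0 0 0 0 0 0.161 0;-12 -35 0 0 0 0 0;-14 -42 0 0 0 0 0;-14 -42 0 0 0 0 0;-14 -37 0 0 0 0 0;0 0 0 0 0 0 0;0 0 0 0 0 0 0'; python3 - <<'E'
from h import *
go(*w(TRK,0,-.031),.036,TRK[2])
snap("wrist","w4")
for c in ["wrist","top"]:
  if c=="top": capture(c)
  for n in ["engine","open_wagon"]:
    for r in place_of(c,n)[:1]: print(c,n,round(r["conf"],2),np.round(r["at"],4),loc(TRK,r["at"]))
E
```

```text
time_s: 19.82
position: [0.4595, -0.1201, 0.1224]
tcp_rot: [[0.163, 0.987, 0.0], [0.987, -0.163, 0.0], [0.0, 0.0, -1.0]]
force: [0.3, -0.1, -0.5]
opening: 0.342
grasp_force: 30.0
t 19.825 at [ 0.4595 -0.1201  0.1224] tilt [ 0.  0. -1.] az -0.0005 shift xyz after turn [ 0.5 -1.3 86.4] open 29.8 F [ 0.3 -0.1 -0.5]
wrist open_wagon 0.61 [ 0.4594 -0.1186  0.0909] [ 0.001 -0.03 ]
```

View pics/w4.png

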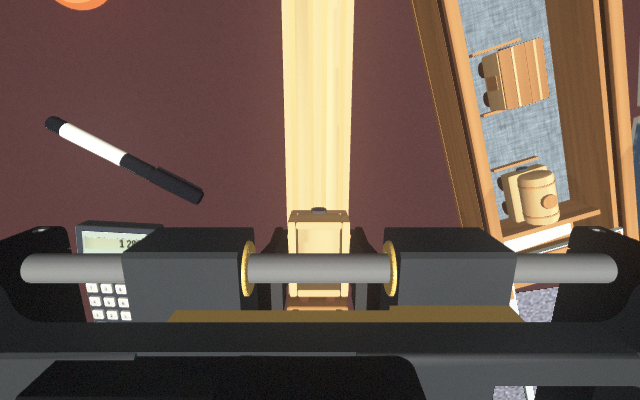

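The wagon is held upright over the track's middle (px 319,250). Lowering.

```bash
python3 -m jog '0 -1 35 0 0 0 0;0 0 30 0 0 0 0;0 0 14 0 0 0 0;0 0 4 0 0 0 0;0 0 1.5 0 0 0 0;0 0 1 0 0 0 0;0 0 0 0 0 0 0;0 0 0 0 0 0 44;0 0 0 0 0 0 44;0 0 0 0 0 0 44'; python3 -m jog '0 0 -50 0 0 0 44;0 0 -60 0 0 0 44;0 0 0 0 0 0 44;0 0 0 0 0 0 44'; python3 - <<'E'
from h import *
print(loc(TRK,read_state()["position"]))
for c in("wrist","scene","top"):
  d=capture(c)
  for n in ["engine","open_wagon"]:
    for r in place_of(c,n)[:1]: print(c,n,round(r["conf"],2),np.round(r["at"],4),loc(TRK,r["at"]))
go(*w(BOX,0,-.052),.031,.159)
E
```

```text
time_s: 21.38
position: [0.458, -0.1197, 0.0377]
tcp_rot: [[0.162, 0.987, 0.0], [0.987, -0.162, -0.0], [-0.0, 0.0, -1.0]]
force: [-0.5, -0.5, -0.8]
opening: 0.494
grasp_force: 0.0
time_s: 21.88
position: [0.4575, -0.1195, 0.1476]
tcp_rot: [[0.162, 0.987, -0.0], [0.987, -0.162, 0.0], [0.0, -0.0, -1.0]]
force: [-0.1, 0.2, -0.3]
opening: 0.501
grasp_force: 0.0
[-0.0007 -0.0312]
wrist engine 0.94 [ 0.4461 -0.1647  0.0067] [-0.0047 -0.0777]
wrist open_wagon 0.87 [ 0.4591 -0.1164  0.0066] [ 0.0003 -0.0279]
scene engine 0.64 [ 0.4522 -0.1677  0.0077] [ 0.0019 -0.0797]
scene open_wagon 0.73 [ 0.4567 -0.1185  0.0053] [-0.0017 -0.0304]
t 22.325 at [ 0.4577 -0.1196  0.147 ] tilt [-0.001  0.001 -1.   ] az -0.3221 shift xyz after turn [-44.4 164.6 116. ] open 43.9 F [ 0.3 -0.7  0. ]
```

```bash
python3 -m jog '0 0 0 0 0 -0.161 44;0 0 0 0 0 -0.161 44;-10 36 0 0 0 0 44;-12 44 0 0 0 0 44;-12 44 0 0 0 0 44;-10 41 0 0 0 0 44;0 0 0 0 0 0 44;0 0 0 0 0 0 44'; python3 - <<'E'
from h import *
go(*w(BOX,0,-.052),.031,.159)
d=capture("wrist")
for n in ["van","tank_wagon"]:
    for r in place_of("wrist",n)[:1]: print(n,round(r["conf"],2),loc(BOX,r["at"]))
E
```

```text
time_s: 23.32
position: [0.6265, -0.1365, 0.1467]
tcp_rot: [[-0.158, 0.987, -0.003], [0.987, 0.159, 0.001], [0.001, -0.003, -1.0]]
force: [-0.7, -0.6, -0.5]
opening: 0.506
grasp_force: 0.0
t 23.325 at [ 0.6265 -0.1365  0.1467] tilt [-0.003  0.001 -1.   ] az 0.0002 shift xyz after turn [ -0.9   0.6 115.7] open 44.0 F [-0.7 -0.6 -0.5]
van 0.98 [0.0012 0.0428]
tank_wagon 0.66 [-0.    -0.052]
```

```bash
python3 -m jog '-1 0 40 0 0 0 44;0 0 40 0 0 0 44;0 0 25 0 0 0 44;0 0 11 0 0 0 44;0 0 0 0 0 0 44;0 0 0 0 0 0 0;0 0 0 0 0 0 0;0 0 0 0 0 0 0;0 0 0 0 0 0 0'; python3 -m jog '0 0 -30 0 0 0 0;0 0 -30 0 0 0 0;0 0 -30 0 0 0 0;0 0 0 0 0 0 0;0 0 0 0 0 0 0'; python3 - <<'E'
from h import *
print(loc(BOX,read_state()["position"]))
go(*w(TRK,0,.015),.12,TRK[2])
E
```

```text
time_s: 24.6
position: [0.6286, -0.1382, 0.0327]
tcp_rot: [[-0.158, 0.987, 0.002], [0.987, 0.158, -0.001], [-0.001, 0.001, -1.0]]
force: [-0.7, 0.1, 5.7]
opening: 0.341
grasp_force: 30.0
time_s: 25.22
position: [0.6272, -0.1377, 0.1205]
tcp_rot: [[-0.158, 0.987, -0.002], [0.987, 0.158, 0.001], [0.001, -0.002, -1.0]]
force: [-0.3, -0.8, -0.7]
opening: 0.341
grasp_force: 30.0
[-0.0001 -0.0523]
t 25.225 at [ 0.6272 -0.1377  0.1205] tilt [-0.002  0.001 -1.   ] az 0.322 shift xyz after turn [  36.6 -169.6    0.5] open 29.7 F [-0.3 -0.8 -0.7]
```

```bash
python3 -m jog '0 0 0 0 0 0.161 0;0 0 0 0 0 0.161 0;9 -38 0 0 0 0 0;10 -45 0 0 0 0 0;10 -45 0 0 0 0 0;9 -42 0 0 0 0 0;0 0 0 0 0 0 0;0 0 0 0 0 0 0'; python3 - <<'E'
from h import *
go(*w(TRK,0,.016),.036,TRK[2])
snap("wrist","w5")
for n in ["engine","open_wagon","tank_wagon"]:
    for r in place_of("wrist",n)[:1]: print(n,round(r["conf"],2),np.round(r["at"],4),loc(TRK,r["at"]))
E
```

```text
time_s: 26.22
position: [0.4671, -0.0732, 0.121]
tcp_rot: [[0.162, 0.987, 0.0], [0.987, -0.162, -0.0], [-0.0, 0.0, -1.0]]
force: [0.1, 0.4, 0.3]
opening: 0.339
grasp_force: 30.0
t 26.225 at [ 0.4671 -0.0732  0.121 ] tilt [ 0. -0. -1.] az -0.0001 shift xyz after turn [ 0.  -1.2 85. ] open 29.5 F [0.1 0.4 0.3]
engine 0.78 [ 0.4499 -0.1636  0.0064] [-0.0011 -0.076 ]
tank_wagon 0.88 [ 0.4669 -0.0667  0.0943] [-0.      0.0224]
```

View pics/w5.png

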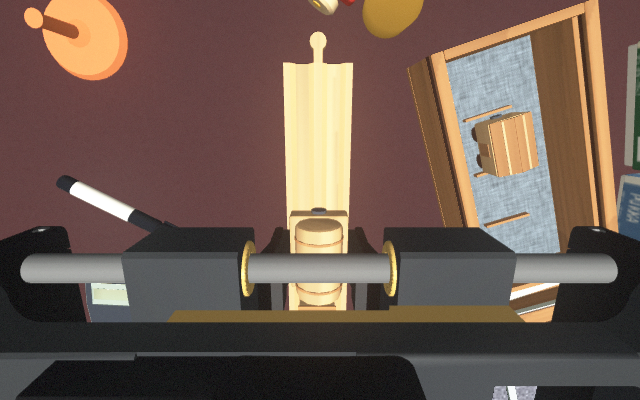

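The tank wagon (px 319,255) is held level, aligned with the track centre and sitting in the grip like the others.

```bash
python3 -m jog '0 -1 35 0 0 0 0;0 0 30 0 0 0 0;0 0 13 0 0 0 0;0 0 4 0 0 0 0;0 0 1.5 0 0 0 0;0 0 1 0 0 0 0;0 0 0 0 0 0 0;0 0 0 0 0 0 44;0 0 0 0 0 0 44;0 0 0 0 0 0 44'; python3 -m jog '0 0 -50 0 0 0 44;0 0 -60 0 0 0 44;0 0 0 0 0 0 44;0 0 0 0 0 0 44'; python3 - <<'E'
from h import *
print(loc(TRK,read_state()["position"]))
for c in("wrist","scene"):
  d=capture(c)
  for n in ["engine","open_wagon","tank_wagon"]:
    for r in place_of(c,n)[:1]: print(c,n,round(r["conf"],2),np.round(r["at"],4),loc(TRK,r["at"]))
go(*w(BOX,0,.040),.031,.159)
E
```

```text
time_s: 27.68
position: [0.4655, -0.0728, 0.0372]
tcp_rot: [[0.162, 0.987, 0.0], [0.987, -0.162, -0.0], [-0.0, 0.0, -1.0]]
force: [0.6, 0.7, -0.1]
opening: 0.495
grasp_force: 0.0
time_s: 28.18
position: [0.465, -0.0726, 0.1471]
tcp_rot: [[0.162, 0.987, -0.0], [0.987, -0.162, 0.0], [0.0, -0.0, -1.0]]
force: [-0.0, -0.3, -0.8]
opening: 0.508
grasp_force: 0.0
[-0.0009  0.0163]
wrist engine 0.85 [ 0.4504 -0.1636  0.0059] [-0.0006 -0.0759]
wrist open_wagon 0.69 [ 0.446  -0.1811  0.0465] [-0.0021 -0.0939]
wrist tank_wagon 0.59 [ 0.4659 -0.0688  0.0074] [-0.0007  0.0202]
scene engine 0.72 [ 0.4521 -0.1678  0.0098] [ 0.0018 -0.0798]
scene open_wagon 0.68 [ 0.4578 -0.117   0.0071] [-0.0009 -0.0287]
scene tank_wagon 0.76 [ 0.4695 -0.0671  0.0094] [0.0026 0.0224]
t 28.575 at [ 0.465  -0.0726  0.1463] tilt [-0.002  0.001 -1.   ] az -0.3221 shift xyz after turn [  2.4 149.9 115.3] open 43.9 F [ 0.5  0.4 -0. ]
```

```bash
python3 -m jog '0 0 0 0 0 -0.161 44;0 0 0 0 0 -0.161 44;1 34 0 0 0 0 44;1 39 0 0 0 0 44;0 39 0 0 0 0 44;0 38 0 0 0 0 44;0 0 0 0 0 0 44;0 0 0 0 0 0 44'; python3 - <<'E'
from h import *
go(*w(BOX,0,.040),.031,.159)
d=capture("wrist")
for r in place_of("wrist","van")[:1]: print(round(r["conf"],2),loc(BOX,r["at"]))
E
```

```text
time_s: 29.58
position: [0.6117, -0.0467, 0.1462]
tcp_rot: [[-0.159, 0.987, -0.003], [0.987, 0.159, 0.001], [0.001, -0.003, -1.0]]
force: [-0.4, -0.4, -0.8]
opening: 0.503
grasp_force: 0.0
t 29.575 at [ 0.6117 -0.0467  0.1462] tilt [-0.003  0.001 -1.   ] az 0.0003 shift xyz after turn [1.000e-01 9.000e-01 1.152e+02] open 43.7 F [-0.4 -0.4 -0.8]
0.93 [0.0025 0.0411]
```

```bash
python3 -m jog '0 0 40 0 0 0 44;0 0 40 0 0 0 44;0 0 25 0 0 0 44;0 0 10 0 0 0 44;0 0 0 0 0 0 44;0 0 0 0 0 0 0;0 0 0 0 0 0 0;0 0 0 0 0 0 0;0 0 0 0 0 0 0'; python3 -m jog '0 0 -30 0 0 0 0;0 0 -30 0 0 0 0;0 0 -30 0 0 0 0;0 0 0 0 0 0 0;0 0 0 0 0 0 0'; python3 - <<'E'
from h import *
print(loc(BOX,read_state()["position"]))
go(*w(TRK,0,.065),.12,TRK[2])
E
```

```text
time_s: 30.8
position: [0.6139, -0.0472, 0.0332]
tcp_rot: [[-0.158, 0.987, 0.002], [0.987, 0.158, -0.001], [-0.001, 0.002, -1.0]]
force: [-0.3, 1.1, 7.2]
opening: 0.341
grasp_force: 30.0
time_s: 31.42
position: [0.6124, -0.0468, 0.1212]
tcp_rot: [[-0.158, 0.987, -0.002], [0.987, 0.158, 0.0], [0.001, -0.002, -1.0]]
force: [-0.7, -0.8, 0.1]
opening: 0.339
grasp_force: 30.0
[-0.0003  0.0398]
t 31.425 at [ 0.6124 -0.0468  0.1212] tilt [-0.002  0.    -1.   ] az 0.322 shift xyz after turn [  -0.6 -140.3    1.2] open 29.5 F [-0.7 -0.8  0.1]
```

```bash
python3 -m jog '0 0 0 0 0 0.161 0;0 0 0 0 0 0.161 0;0 -32 0 0 0 0 0;0 -38 0 0 0 0 0;0 -38 0 0 0 0 0;0 -33 0 0 0 0 0;0 0 0 0 0 0 0;0 0 0 0 0 0 0'; python3 - <<'E'
from h import *
go(*w(TRK,0,.065),.036,TRK[2])
snap("wrist","w6")
E
```

```text
time_s: 32.42
position: [0.4749, -0.0244, 0.1215]
tcp_rot: [[0.162, 0.987, 0.0], [0.987, -0.162, -0.0], [-0.0, 0.0, -1.0]]
force: [-0.0, -0.2, -1.2]
opening: 0.346
grasp_force: 30.0
t 32.425 at [ 0.4749 -0.0244  0.1215] tilt [ 0. -0. -1.] az -0.0002 shift xyz after turn [-0.4 -1.  85.5] open 30.1 F [-0.  -0.2 -1.2]
```

View pics/w6.png

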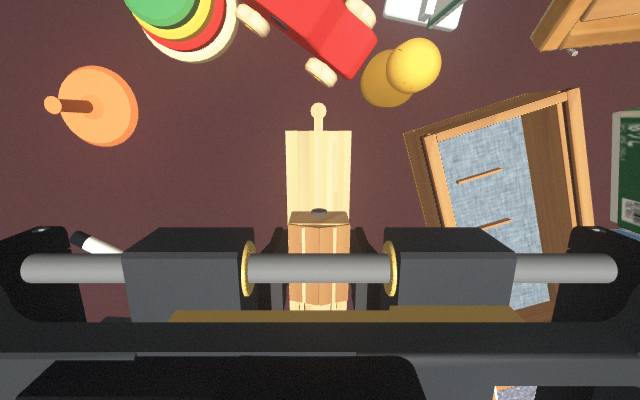

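The van is held level over the track's middle (px 319,255). The yellow figure (400,75) stands beyond the track's end, clear of the gripper.

```bash
python3 -m jog '0 -1 35 0 0 0 0;0 0 30 0 0 0 0;0 0 13 0 0 0 0;0 0 4 0 0 0 0;0 0 1.5 0 0 0 0;0 0 1 0 0 0 0;0 0 0 0 0 0 0;0 0 0 0 0 0 44;0 0 0 0 0 0 44;0 0 0 0 0 0 44'; python3 -m jog '0 0 -50 0 0 0 44;0 0 -60 0 0 0 44;0 0 -40 0 0 0 44;0 50 0 0 0 0 44;0 60 0 0 0 0 44;0 60 0 0 0 0 44;0 60 0 0 0 0 44;0 0 0 0 0 0 44;0 0 0 0 0 0 44'; python3 - <<'E'
from h import *
for c in("wrist","scene"):
  d=snap(c,c+"7",(160,150,360,300) if c=="scene" else None,4 if c=="scene" else 1)
  for n in ["engine","chimney","open_wagon","tank_wagon","van","lid_knob"]:
    for r in place_of(c,n)[:1]: print(c,n,round(r["conf"],2),np.round(r["at"],4),loc(TRK,r["at"]))
E
```

```text
time_s: 33.72
position: [0.4732, -0.024, 0.0377]
tcp_rot: [[0.162, 0.987, 0.0], [0.987, -0.162, -0.0], [-0.0, 0.0, -1.0]]
force: [0.5, -0.5, 0.1]
opening: 0.497
grasp_force: 0.0
time_s: 34.85
position: [0.6987, -0.061, 0.1864]
tcp_rot: [[0.162, 0.987, -0.003], [0.987, -0.162, 0.001], [0.0, -0.003, -1.0]]
force: [-0.9, 0.0, -0.5]
opening: 0.506
grasp_force: 0.0
wrist open_wagon 0.49 [ 0.4729 -0.0206  0.0068] [-0.0016  0.0689]
wrist tank_wagon 0.98 [ 0.4686 -0.0677  0.012 ] [0.0018 0.0217]
wrist van 0.77 [ 0.4744 -0.0186  0.0068] [-0.0004  0.0711]
wrist lid_knob 0.59 [ 0.473  -0.0219  0.0066] [-0.0013  0.0676]
scene engine 0.53 [ 0.4499 -0.1792  0.0466] [ 0.0014 -0.0914]
scene chimney 0.55 [ 0.4491 -0.1779  0.0451] [ 0.0004 -0.0902]
scene open_wagon 0.76 [ 0.4584 -0.1199  0.0049] [ 0.0002 -0.0315]
scene tank_wagon 0.65 [ 0.4579 -0.1161  0.0084] [-0.0009 -0.0278]
scene van 0.76 [ 0.4765 -0.0219  0.0074] [0.0022 0.0682]
```

View pics/scene7.png

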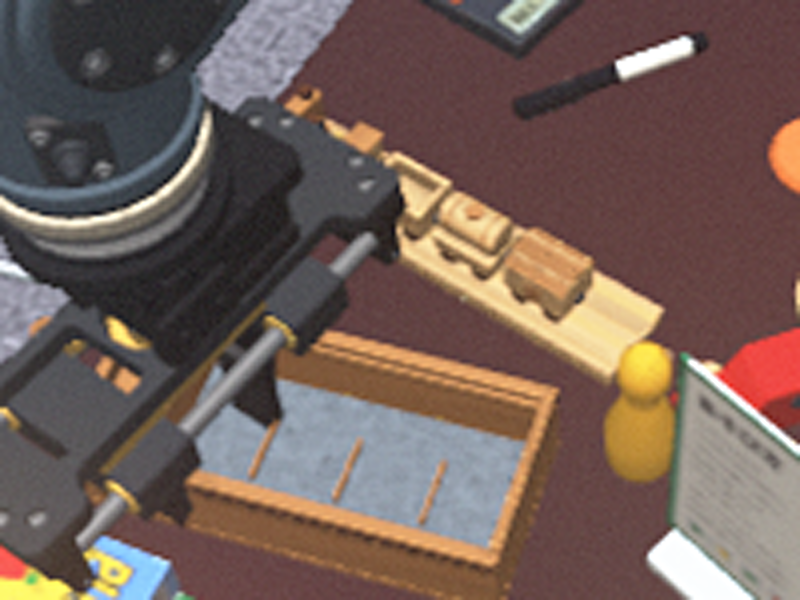

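The train stands in order on the track in the picture, partly hidden by the gripper. I move the arm aside for a clear check.

```bash
python3 -m jog '0 0 -50 0 0 0 44;0 0 -50 0 0 0 44;-45 0 0 0 0 0 44;-45 0 0 0 0 0 44;-45 0 0 0 0 0 44;-45 0 0 0 0 0 44;-45 0 0 0 0 0 44;-45 0 0 0 0 0 44;0 -50 0 0 0 0 44;0 -50 0 0 0 0 44;0 0 0 0 0 0 44;0 0 0 0 0 0 44'; python3 - <<'E'
from h import *
for c in("top","scene"):
  d=snap(c,c+"8",(160,150,360,300) if c=="scene" else (290,90,460,240),4)
  for n in ["engine","chimney","open_wagon","tank_wagon","van","lid_knob"]:
    for r in place_of(c,n)[:1]: print(c,n,round(r["conf"],2),np.round(r["at"],4),loc(TRK,r["at"]), loc(BOX,r["at"]))
E
```

```text
time_s: 37.05
position: [0.5583, -0.3121, 0.2883]
tcp_rot: [[0.163, 0.987, 0.002], [0.987, -0.163, -0.001], [-0.001, 0.002, -1.0]]
force: [-0.1, -0.3, 0.3]
opening: 0.503
grasp_force: 0.0
top engine 0.65 [ 0.4509 -0.1629  0.0103] [-0.0002 -0.0751] [-0.1782 -0.0493]
top open_wagon 0.87 [ 0.455  -0.1201  0.0101] [-0.0031 -0.0322] [-0.1673 -0.0077]
top tank_wagon 0.9 [ 0.4665 -0.0741  0.0043] [0.0008 0.015 ] [-0.1487  0.0359]
top van 0.45 [ 0.4505 -0.1749  0.0456] [ 0.0013 -0.087 ] [-0.1805 -0.0611]
top lid_knob 0.93 [ 0.6367 -0.2203  0.0671] [ 0.1924 -0.1016] [-0.0038 -0.1354]
scene engine 0.71 [ 0.4508 -0.1665  0.0112] [ 0.0003 -0.0787] [-0.1788 -0.0529]
scene chimney 0.74 [ 0.467  -0.0877 -0.0026] [0.0035 0.0017] [-0.1504  0.0224]
scene open_wagon 0.57 [ 0.4593 -0.1169  0.0045] [ 0.0006 -0.0284] [-0.1626 -0.0052]
scene tank_wagon 0.71 [0.3048 0.18   0.0023] [-0.2     0.2395] [-0.2681  0.3124]
scene van 0.56 [ 0.4739 -0.0233  0.0088] [-0.0002  0.0664] [-0.1333  0.0849]
scene lid_knob 0.56 [ 0.6394 -0.2227  0.0703] [ 0.1955 -0.1035] [-0.0015 -0.1382]
```

View pics/scene8.png

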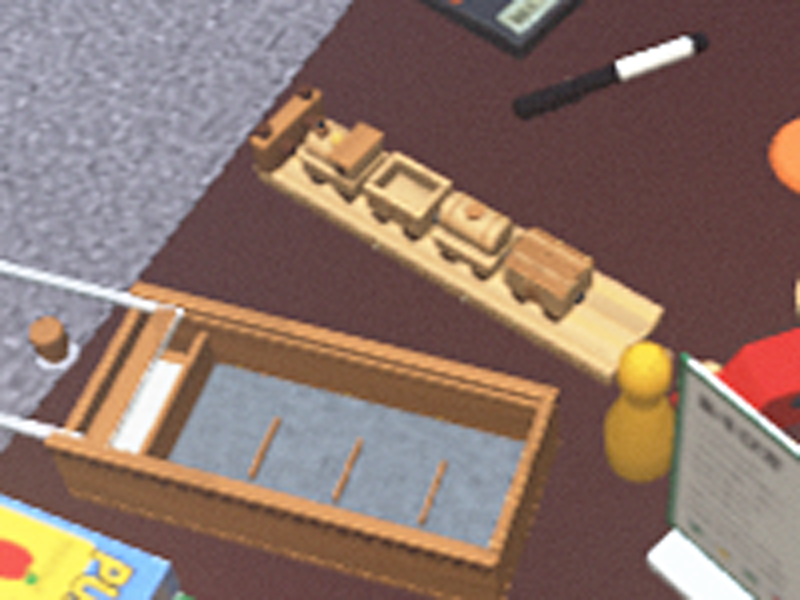

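View pics/top8.png

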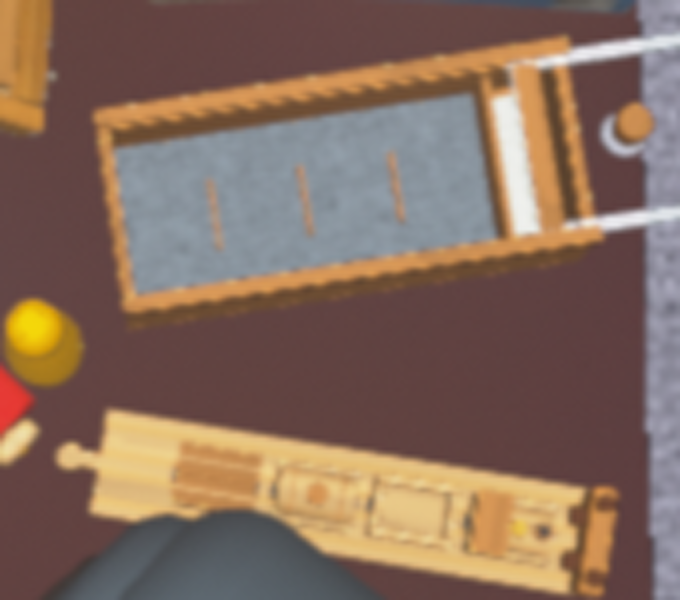

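Both pictures show the engine at the buffers with its chimney towards them, then the open wagon, tank wagon and van. All stand level on the grooves with small even gaps of about 6–9 mm, against a 15 mm limit. The knob, at -0.135 in the box frame, puts the lid at about 0.198 m.

```bash
python3 -c "
from rig import *
print(hand_in())"
```

```text
the job is handed in; nothing more can be done
None
```

The job is handed in at about 37 s of the 102 s allowed. The lid is fully open, and the engine (chimney to the buffers), open wagon, tank wagon and van are closed up in that order on the track; `hand_in()` returned no verdict, so the result rests on my final pictures.

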